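# Set the planing stop and butt the stave

### The arm

A 6-joint arm with a two-finger parallel gripper is mounted at the origin on the work surface. World frame = base frame: x ahead of the robot, y to its left, z up, the work surface at z = 0. Lengths are in m, angles in rad, forces in N, time in s.
With the tool pointing down it reaches from about 0.225 to 0.875 m from the base axis. Payload 3.4 kg.
Tool frame: the origin (TCP) lies on the centre line of the jaws, within the pads' length; the fingertips stand 17 mm ahead of it and the grasp point (between the pads) lies 2 mm behind it (env.finger_overhang is the distance from the TCP to the fingertips, in m); z points along the fingers, y is the line along which they close (so a half turn about z gives the same grasp; the last joint's range is limited). The gripper opens to 85 mm and grips with 20 to 120 N. Pads are 22 mm wide; open, the fingers measure 114 mm over their backs; the gripper's body (76 mm by 85 mm) begins 54 mm behind the grasp point. The pads swing forward as they close: fully open they stand 13 mm farther back than shut.
Start: joints at [-1.432, 0.276, 1.505, -0, 1.361, -0.121], TCP at [0.148, -0.556, 0.248] pointing down, gripper open.
Joint ranges: [-2.89, 2.89], [-0.75, 2.08], [0.22, 2.7], [-1.18, 4.32], [0.11, 2.71], [-2.7, 2.7]. Speed limits (rad/s): [2.57, 2.57, 3.14, 3.14, 3.14, 3.14].

### API

Orientations are given as a rotation vector (axis times angle).
In Python, from cell import env gives the robot as it stands.
- The arm moves only by the shell command python3 -m crank 'ROWS'. ROWS is JSON, a list of rows, each a list of 5 numbers: the shift along the tool's x, y, z in mm, then the turn about the tool's z in degrees, then the finger opening in mm, from 0 to 85.4. In form: [[x, y, z, spin, jaw], ...]. A call has 1 to 5 rows; each row shifts and turns the commanded pose from where the row before left it, along the tool's axes as they then stand; what a row does not reach is not made up. A row lasts 1/8 s, in which the tool goes at most 62.5 mm and 10.7 degrees, less where a joint would pass 70% of its speed; a pose out of reach is approached as far as the arm can. A call is refused whole if a number of a shift passes 62.5 or a number of a turn 10.7, either way. A call with a gripper value outside its range is refused whole. The fingers move at their own pace and stop on an object; the grip force is fixed at half the most. Time passes only in rows, so rows that do not move let the fingers close. It gives the time, the measured TCP pose, the force, the opening and the grip force at its end, in the units of the state.
- env.get_obs(): the state, without advancing time (a new reading comes with each control period).
- env.snapshot(name): name is "scene" or "top"; returns the picture (400x640x3 uint8, red, green, blue); there is no depth.
- env.get_calibration(name): a dict with "fx", "fy", "cx", "cy" (pixels), "D" ([k1, k2, p1, p2, k3] as OpenCV has them; the pictures are not rectified), "R" (3x3) and "t" (3): a world point X has camera coordinates R X + t. Camera axes: x right, y down, z forward; pixel columns grow to the right and rows downward; lengths in m; the calibration is good to about 2 mm. A picture is of the moment at which its call begins. get_calibration takes no time and is no camera call.
- env.close_job(): hands the job in; it is judged then, once.
The state is a dict: "time_s": time; "joints": joint angles; "joint_velocities": joint speeds; "effort": joint torques, N m; "position": TCP position; "ee_rot": TCP orientation; "ft_force": force on the tool from outside, world axes, zero at the start; "moment": the same for the moment, N m; "finger_gap": finger opening in m; "grip_force": force on a finger pad.
Only numpy, scipy, OpenCV 4.12 (cv2) and the standard library are available. Lean on these libraries where they do the work, as an engineer would, in place of code of your own. Each camera call takes 0.05 s, during which the arm holds its last target. There are 200 camera calls.

### The job

Get the planing board ready: screw the planing stop down (clockwise) until you feel it bite on its washer, then keep turning only as far as the first position where its flat blade stands square across the channel, and let go of it. Then slide the stave along the channel until its end bears on the blade, press it there gently for a moment (a few newtons, no ramming) and leave it touching. Leave the hammer, the tape measure and the offcut where they are.

Things in the scene. Friction and masses are not known exactly. Their poses are not given: they have to be found in the camera images.
- stop_blade (a point): Centre of the planing stop's blade: an upright wooden plate 14 mm thick (its x), 60 mm wide (its y), 46 mm high, to be pinched across its broad faces. Both faces are alike: half a turn looks the same. It turns about its vertical axis, clockwise from above to screw down, 3 mm a turn, and stays where it is left. At the start it is 1.1 to 2.3 rad short of biting on the washer.
- stop: The stop: the blade on a round steel foot, 48 mm across and 8 mm high; origin at the centre of the foot's underside, 31 mm below the blade's centre; axes as the blade's. Loose, it takes 0.12 N m to turn; from the bite on about 0.6 N m (less while held still). The wanted square position is the first after the bite, 0.6 to 2.6 rad past it; a square position before the bite is wrong.
- washer: Thin black washer, 46 mm across, 3 mm thick, under the stop's foot; origin at the centre of its underside. It lies on a steel bushing in a round recess (64 mm across) of the board, on the channel's middle line, 150 mm from the board's origin along its x. The gap to the foot is too small to measure. No hard stop: half a turn past the wanted square position crushes the washer.
- board: Fixed plywood board, 460 x 120 x 22 mm, on the bench; origin at the centre of its underside, x along the channel towards the stop, z up. Two rails 10 mm high and 16 mm wide, centred 29.5 mm either side of the middle line, make a channel 43 mm wide from x = -200 to +40 mm. The blade rises about 41 mm above the board. Square: its broad faces are perpendicular to the board's x.
- stave_center (a point): The centre of the stave: a loose straight wooden bar, 180 mm long (its x, along the channel), 40 mm wide, 30 mm high, about 0.16 kg, lying on the board between the rails; its top is 52 mm above the bench and stands 20 mm above the rails.
- stave_end (a point): The middle of the stave's end face that is towards the stop, 90 mm from the stave's centre. It starts 70 to 110 mm short of the blade's face, which, when square, lies 143 mm from the board's origin along the board's x.
- hammer: Bystander: a hammer lying on the bench beyond the board (origin under its middle).
- tape: Bystander: a tape measure, 66 x 36 x 62 mm, on the robot's side of the board (origin at the centre of its underside).
- offcut: Bystander: a wooden offcut, 100 x 45 x 28 mm, on the robot's side of the board (origin at the centre of its underside).
Mind the look-alikes: they are no part of the job. What is shaped like the part that bears stave_center but purple is not meant. What is meant by the part that bears stop_blade is not blue, and is the smaller of those in its own colour.

How it is judged:
On the way, in this order (a step that is already met when the one before it is completed fails the run):
1. the stop is screwed down past the bite to the first square position (z of stop_blade in the frame of board between 0.0384 and 0.03981 m and angle between the x axis of stop_blade and the x axis of board, either way round below 0.08 rad), for 0.2 s.
2. the stave is pressed gently on the blade (x of stave_end in the frame of board above 0.139 m and contact force between stave and stop above 1.5 N), for 0.2 s.
At the end, for the whole second after the job is handed in: The stop is 0.4 to 3.3 rad past the bite, its blade square across the channel within 0.08 rad; the stave lies flat along the channel with its end touching the blade or within 4 mm of it; bystanders within 20 mm of their start; the robot has let go of everything (all of step 1 and x of stave_end in the frame of board between 0.139 and 0.148 m and z of stave_center in the frame of board between 0.034 and 0.04 m and angle between the x axis of stave_end and the x axis of board, either way round below 0.06 rad).
It fails at once if the stop is overtightened and its washer crushed (more than 3.6 rad past the bite) (z of stop_blade in the frame of board below 0.0383 m).
It fails at once if the stave rams the blade with more than 30 N (contact force between stave and stop above 30 N).
It fails at once if a bystander is moved by more than 20 mm (distance of any of hammer, tape, offcut from where it was at the start of the episode above 0.02 m).
It also fails if it takes over 64 s, if anything falls off the work surface, if the arm or the gripper's body presses on something with over 40 N, if the wrist force passes 120 N, or if a joint passes its speed limit or range.

## Working session

There is one attempt and no reset: what is moved stays moved. The work goes in short steps, Python scripts to look and compute and a shell command to move; the robot and the scene stay as the last step left them, time stands still between calls to the robot, and variables do not carry over. Pictures are saved under pics/ and viewed, at most 10 in all, crops included, and the job is handed in when it is done.

```bash
mkdir -p pics; ls; cat > h.py <<'E'
from cell import env
import numpy as np, cv2
from scipy.spatial.transform import Rotation as Ro
def shot(cam,name):
    im=env.snapshot(cam); cv2.imwrite(f'pics/{name}.png',im[:,:,::-1]); return im
def ray(cam,uv,z):
    c=env.get_calibration(cam);K=np.array([[c['fx'],0,c['cx']],[0,c['fy'],c['cy']],[0,0,1]])
    uv=np.array(uv,float).reshape(-1,1,2);n=cv2.undistortPoints(uv,K,np.array(c['D'])).reshape(-1,2)
    R=np.array(c['R']);t=np.array(c['t']);C=-R.T@t
    d=np.c_[n,np.ones(len(n))]@R
    return C+d*((np.broadcast_to(z,len(n))-C[2])/d[:,2])[:,None]
def proj(cam,X):
    c=env.get_calibration(cam);K=np.array([[c['fx'],0,c['cx']],[0,c['fy'],c['cy']],[0,0,1]])
    return cv2.projectPoints(np.array(X,float).reshape(-1,1,3),cv2.Rodrigues(np.array(c['R']))[0],np.array(c['t'],float),K,np.array(c['D']))[0].reshape(-1,2)
E
python3 - <<'E'
from h import *
shot('scene','s0');shot('top','t0')
for n in('scene','top'):
    c=env.get_calibration(n);print(n,-np.array(c['R']).T@c['t'],c['fx'])
print(Ro.from_rotvec(env.get_obs()['ee_rot']).as_matrix().round(3))
E
```

```text
pics
scene [ 1.1759188  -0.57805567  0.86017606] 493.8969355235749
top [ 0.36362982 -0.15226093  1.02336597] 374.44963498188173
[[ 0.966  0.257 -0.   ]
 [ 0.257 -0.966  0.002]
 [ 0.    -0.002 -1.   ]]
```

View pics/s0.png

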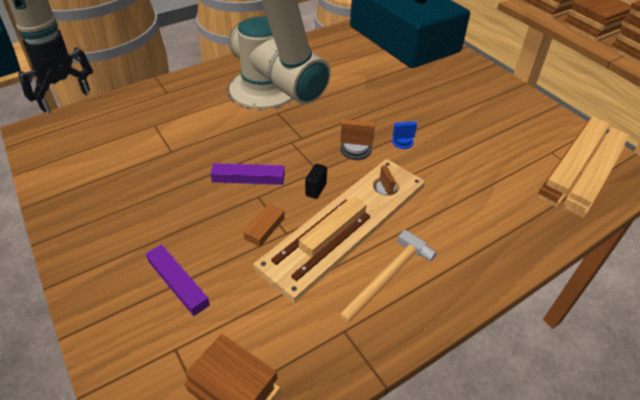

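View pics/t0.png

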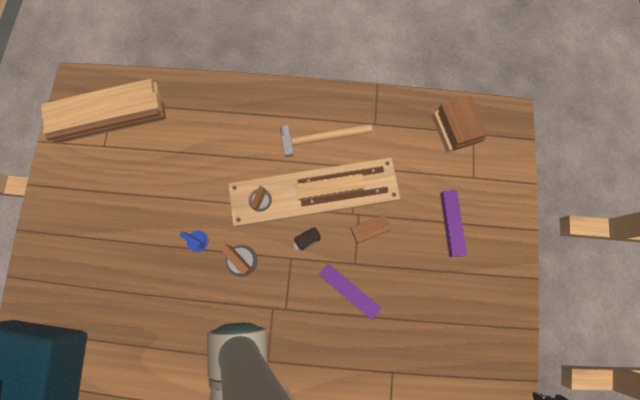

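The top view shows the board at px (230–399, 159–224), with its stop at (260,199) and the stave around (333,187). The brown stop at (240,260) is larger and the blue one is at (197,241), so both are look-alikes, as are the purple bars. Next I'll enlarge the board.

```bash
python3 - <<'E'
import cv2
a=cv2.imread('pics/t0.png')[150:235,222:407]
b=cv2.resize(a,None,fx=4.3,fy=4.3,interpolation=cv2.INTER_CUBIC)
s=cv2.imread('pics/s0.png')[155:215,345:430]
print(b.shape);cv2.imwrite('pics/tc.png',b)
E
```

```text
(366, 796, 3)
```

View pics/tc.png

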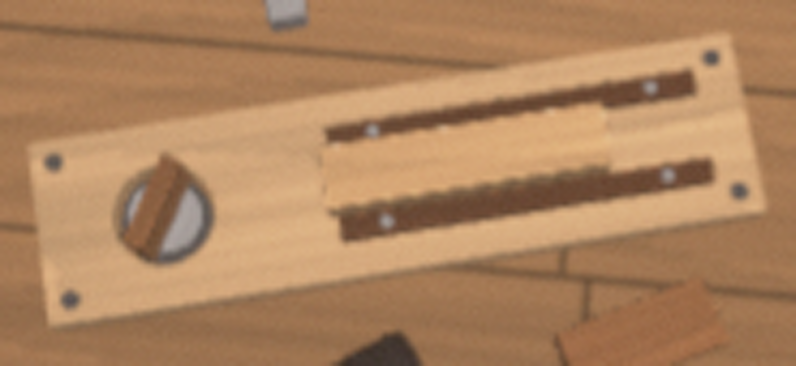

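```bash
python3 - <<'E'
from h import *
f=lambda p:(np.array(p,float)+.5)/4.3-.5+[222,150]
B=ray('top',f([(28,147),(730,34),(766,210),(50,325)]),.022)[:,:2]
S=ray('top',f([(325,145),(603,105),(608,165),(332,210)]),.052)[:,:2]
bl=ray('top',f([(165,155),(187,172),(148,258),(125,238)]),.063)[:,:2]
c=B.mean(0);ex=(B[0]+B[3]-B[1]-B[2]);print('len',np.linalg.norm(ex)/2,np.linalg.norm(B[0]-B[3]));ex/=np.linalg.norm(ex);ey=np.array([-ex[1],ex[0]])
print('board',c,'yaw',np.degrees(np.arctan2(ex[1],ex[0])))
T=lambda P:np.c_[(P-c)@ex,(P-c)@ey].round(4)
print('stave',T(S),S);print('blade',T(bl),bl.mean(0),'pred stop',c+.15*ex)
w=bl[0]+bl[1]-bl[2]-bl[3];print('blade wide dir deg',np.degrees(np.arctan2(w[1],w[0])),T(c+w/np.linalg.norm(w)))
t=(bl[0]+bl[3]-bl[1]-bl[2]);print(np.linalg.norm(w)/2,np.linalg.norm(t)/2)
E
```

```text
len 0.46011985122935084 0.11697427663253222
board [ 0.59199757 -0.10763809] yaw 104.6500059835959
stave [[ 0.0406 -0.0206]
 [-0.1348 -0.0179]
 [-0.1308  0.0206]
 [ 0.0425  0.0209]] [[ 0.60167609 -0.06310282]
 [ 0.64338725 -0.23356655]
 [ 0.6051439  -0.2393519 ]
 [ 0.56100245 -0.07176781]]
blade [[ 0.1384 -0.0276]
 [ 0.1265 -0.0147]
 [ 0.157   0.0345]
 [ 0.1693  0.02  ]] [0.55168228 0.03457383] pred stop [0.55406049 0.03748523]
blade wide dir deg -17.704306718408038 [[-0.5352 -0.8448]]
0.05731321150690995 0.01830765108810113
```

Square is about 148° clockwise from here, which is the first square within the 0.6–2.6 rad window. I'll check the stop's pose with an overlay in both cameras.

```bash
python3 - <<'E'
from h import *
def box(c,yaw):
    a=np.radians(yaw);x=np.array([np.cos(a),np.sin(a)]);y=np.array([-x[1],x[0]])
    q=[c+i*x*.007+j*y*.03 for i,j in((1,1),(1,-1),(-1,-1),(-1,1))]
    return np.array([[*p,.0634] for p in q])
c=np.array([.553,.036]);cr=[]
for n,r,k in(('top',(178,222,238,282),8),('scene',(155,210,350,425),8)):
    im=cv2.imread(f'pics/{n[0]}0.png')[r[0]:r[1],r[2]:r[3]];im=cv2.resize(im,None,fx=k,fy=k,interpolation=cv2.INTER_CUBIC)
    f=lambda X:np.int32(((proj(n,X)-[r[2],r[0]])+.5)*k)
    cv2.polylines(im,[f(box(c,72.25))],True,(0,255,0),1)
    a=np.linspace(0,6.28,40);cv2.polylines(im,[f(np.c_[c[0]+.032*np.cos(a),c[1]+.032*np.sin(a),0*a+.022])],True,(255,255,0),1)
    im=cv2.resize(im,(390,390*im.shape[0]//im.shape[1]));im=cv2.copyMakeBorder(im,0,400-im.shape[0],0,0,0);cr.append(im)
cv2.imwrite('pics/ov.png',np.hstack(cr))
E
```

```text
(no output)
```

View pics/ov.png

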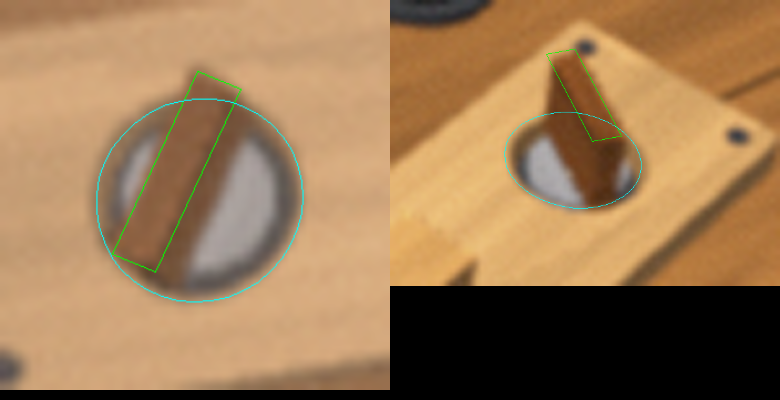

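```bash
python3 -m crank '[[45,-39,0,0,85],[45,-39,0,0,85],[45,-39,0,0,85],[45,-39,0,0,85],[45,-39,0,0,85]]'
python3 -m crank '[[45,-39,0,0,85],[45,-39,0,0,85],[45,-39,0,0,85],[45,-39,0,0,85],[45,-39,0,0,85]]'
python3 -m crank '[[45,-39,0,0,60],[45,-39,0,0,60],[0,0,40,-10,60],[0,0,40,-10,60],[0,0,0,-10,60]]'
python3 -m crank '[[0,0,0,-10,60],[0,0,0,-10,60],[0,0,0,-10,60],[0,0,0,-10,60],[0,0,0,-10,60]]'
python3 -m crank '[[0,0,0,-10,60],[0,0,0,-10,60],[0,0,0,-10,60],[0,0,0,-10,60],[0,0,0,-10,60]]'
python3 -m crank '[[0,0,0,-10,60],[0,0,0,-7,60],[0,0,0,0,60]]'
cat >> h.py <<'E'
def st(goal=None,yawy=None):
    o=env.get_obs();R=Ro.from_rotvec(o['ee_rot']).as_matrix()
    y=np.degrees(np.arctan2(R[1,1],R[0,1]))
    print('t',round(o['time_s'],2),'p',np.round(o['position'],4),'yawy',y.round(2),'tilt',R[:,2].round(3),'j',np.round(o['joints'],2),'F',np.round(o['ft_force'],2),'M',np.round(o['moment'],3),'gap',round(o['finger_gap'],4),'grip',np.round(o['grip_force'],1))
    if goal is not None: print('shift mm',(R.T@(np.array(goal)-o['position'])*1000).round(1))
    if yawy is not None: print('spin',y-yawy)
E
python3 -c "
from h import *
st([.553,.036,.046],72.25)"
```

```text
time_s: 0.72
position: [0.3158, -0.3077, 0.2481]
ee_rot: [-3.115, -0.406, -0.0]
ft_force: [0.8, -0.8, -0.1]
finger_gap: 0.0853
grip_force: 0.0
time_s: 1.35
position: [0.4831, -0.0614, 0.2481]
ee_rot: [3.115, 0.407, -0.0]
ft_force: [0.7, -0.8, -0.1]
finger_gap: 0.0848
grip_force: 0.0
time_s: 1.98
position: [0.5464, 0.0358, 0.1642]
ee_rot: [-2.896, -1.207, 0.013]
ft_force: [0.2, -0.1, -0.3]
finger_gap: 0.0598
grip_force: 0.0
time_s: 2.6
position: [0.549, 0.0353, 0.1678]
ee_rot: [-2.118, -2.32, 0.001]
ft_force: [0.1, -0.2, 0.5]
finger_gap: 0.0596
grip_force: 0.0
time_s: 3.22
position: [0.549, 0.0353, 0.1678]
ee_rot: [-0.939, -2.997, 0.001]
ft_force: [0.3, -0.1, -0.0]
finger_gap: 0.0602
grip_force: 0.0
time_s: 3.6
position: [0.5491, 0.0353, 0.1679]
ee_rot: [-0.497, -3.101, 0.0]
ft_force: [-0.2, 0.0, 0.3]
finger_gap: 0.0601
grip_force: 0.0
t 3.6 p [0.5491 0.0353 0.1679] yawy 71.8 tilt [-0.001 -0.    -1.   ] j [-0.06  0.3   1.68 -0.    1.16 -1.32] F [-0.21  0.02  0.29] M [ 0.004 -0.009 -0.022] gap 0.0601 grip 0.0
shift mm [ -3.6   1.9 121.9]
spin -0.4488377227742859
```

```bash
python3 -m crank '[[-3.6,1.9,40,0,60],[0,0,40,0,60],[0,0,30,0,50],[0,0,12,0,40],[0,0,0,0,40]]'
python3 - <<'E'
from h import *
st([.553,.036,.046],72.25)
im=shot('scene','s1')[130:230,330:480]
cv2.imwrite('pics/s1c.png',cv2.resize(im[:,:,::-1],None,fx=5,fy=5,interpolation=cv2.INTER_CUBIC))
E
```

```text
time_s: 4.22
position: [0.5532, 0.0359, 0.0459]
ee_rot: [-0.496, -3.101, 0.0]
ft_force: [0.4, 0.7, -0.1]
finger_gap: 0.0399
grip_force: 0.0
t 4.22 p [0.5532 0.0359 0.0459] yawy 71.83 tilt [-0.001 -0.    -1.   ] j [-0.06  0.43  1.83 -0.    0.88 -1.31] F [ 0.42  0.68 -0.1 ] M [-0.019  0.02  -0.059] gap 0.0399 grip 0.0
shift mm [ 0.2  0.  -0.1]
spin -0.418047656040585
```

View pics/s1c.png

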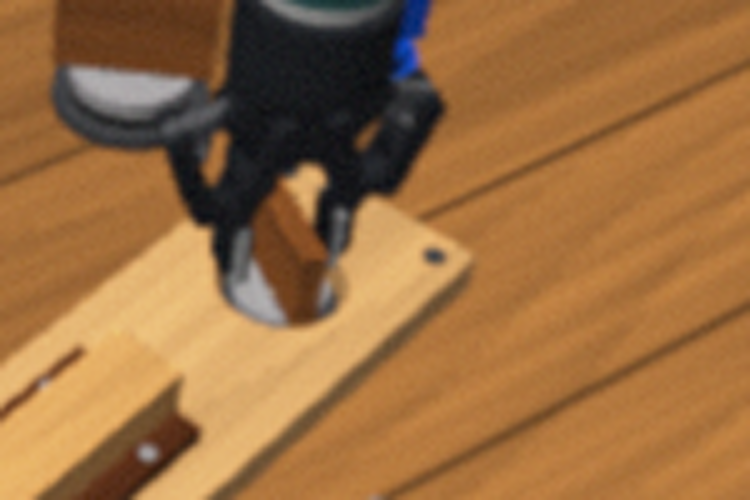

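The fingers straddle the blade, at about px (240,250) and (340,230), with the blade between them near (300,260). I'll close and watch the lateral force.

```bash
python3 -m crank '[[0,0,0,0,25],[0,0,0,0,18],[0,0,0,0,0],[0,0,0,0,0],[0,0,0,0,0]]'
python3 -c "
from h import *
st()"
```

```text
time_s: 4.9
position: [0.555, 0.0374, 0.0478]
ee_rot: [0.496, 3.098, 0.005]
ft_force: [0.4, 5.0, 4.2]
finger_gap: 0.0131
grip_force: 60.2
t 4.9 p [0.555  0.0374 0.0478] yawy 71.82 tilt [ 0.004  0.002 -1.   ] j [-0.06  0.43  1.83  0.    0.88 -1.32] F [0.43 5.   4.19] M [ 0.826 -0.17   0.022] gap 0.0131 grip 60.2
```

```bash
python3 -m crank '[[-1,2,-2,0,0],[0,0,0,0,0]]'; python3 -c "
from h import *
st()"
python3 -m crank '[[0,0,0,10,0],[0,0,0,10,0],[0,0,0,10,0]]'; python3 -c "
from h import *
st()"
```

```text
time_s: 5.15
position: [0.5551, 0.0377, 0.048]
ee_rot: [0.494, 3.102, -0.0]
ft_force: [1.8, 1.8, -5.1]
finger_gap: 0.0132
grip_force: 59.2
t 5.15 p [0.5551 0.0377 0.048 ] yawy 71.89 tilt [ 0. -0. -1.] j [-0.06  0.43  1.82 -0.    0.89 -1.31] F [ 1.77  1.78 -5.11] M [ 0.237 -0.366  0.03 ] gap 0.0132 grip 59.2
time_s: 5.52
position: [0.5551, 0.038, 0.0478]
ee_rot: [-1.289, -2.865, -0.001]
ft_force: [1.8, 3.5, -6.2]
finger_gap: 0.0129
grip_force: 59.2
t 5.53 p [0.5551 0.038  0.0478] yawy 41.54 tilt [ 0.     0.001 -1.   ] j [-0.06  0.43  1.82  0.    0.89 -0.78] F [ 1.84  3.46 -6.15] M [ 0.497 -0.454  0.151] gap 0.0129 grip 59.2
```

```bash
S='from h import *
st()'
python3 -m crank '[[0,0,0,10,0],[0,0,0,10,0]]' >/dev/null; python3 -c "$S"
python3 -m crank '[[0,0,0,10,0]]'>/dev/null; python3 -c "$S"
python3 -m crank '[[0,0,0,10,0]]'>/dev/null; python3 -c "$S"
python3 -m crank '[[0,0,0,10,0]]'>/dev/null; python3 -c "$S"
python3 -m crank '[[0,0,0,10,0]]'>/dev/null; python3 -c "$S"
```

```text
t 5.78 p [0.5552 0.0381 0.0477] yawy 21.54 tilt [ 0.     0.001 -1.   ] j [-0.06  0.43  1.82  0.    0.89 -0.43] F [ 2.75  4.26 -7.02] M [ 0.592 -0.535  0.177] gap 0.013 grip 59.0
t 5.9 p [0.5553 0.0382 0.0476] yawy 11.53 tilt [ 0.     0.001 -1.   ] j [-0.06  0.43  1.82  0.    0.89 -0.26] F [ 2.58  3.25 -8.49] M [ 0.717 -0.543  0.189] gap 0.0129 grip 59.0
t 6.03 p [0.5554 0.0382 0.0476] yawy 1.53 tilt [ 0.001  0.001 -1.   ] j [-0.06  0.43  1.82  0.    0.88 -0.08] F [ 4.05  4.53 -8.02] M [ 0.567 -0.57   0.126] gap 0.0131 grip 58.9
t 6.15 p [0.5555 0.0383 0.0475] yawy -8.47 tilt [ 0.001  0.001 -1.   ] j [-0.06  0.43  1.82  0.    0.88  0.09] F [  3.87   3.86 -10.27] M [ 0.64  -0.592  0.104] gap 0.0133 grip 58.7
t 6.28 p [0.5556 0.0383 0.0474] yawy -18.48 tilt [ 0.001  0.001 -1.   ] j [-0.06  0.43  1.82  0.    0.88  0.26] F [ 3.76  3.66 -9.58] M [ 0.677 -0.637  0.142] gap 0.0133 grip 58.6
```

```bash
S='from h import *
st()'
python3 -m crank '[[0,0,1,8,0]]'>/dev/null; python3 -c "$S"
python3 -m crank '[[0,0,0,8,0]]'>/dev/null; python3 -c "$S"
python3 -m crank '[[0,0,0,8,0]]'>/dev/null; python3 -c "$S"
```

```text
t 6.4 p [0.5558 0.0383 0.0471] yawy -26.42 tilt [ 0.001  0.001 -1.   ] j [-0.06  0.43  1.82  0.    0.88  0.4 ] F [ 2.27  3.95 -1.23] M [ 0.728 -0.244  0.159] gap 0.0132 grip 60.0
t 6.53 p [0.5559 0.0383 0.0472] yawy -34.33 tilt [ 0.002  0.001 -1.   ] j [-0.06  0.43  1.82  0.    0.88  0.54] F [ 3.1   4.33 -5.75] M [ 0.816 -0.506  0.583] gap 0.0135 grip 61.0
t 6.65 p [0.5559 0.0383 0.0472] yawy -42.3 tilt [ 0.002  0.001 -1.   ] j [-0.06  0.43  1.82  0.    0.88  0.68] F [ 3.53  4.67 -6.67] M [ 0.817 -0.527  0.675] gap 0.0133 grip 61.3
```

It bit at about 1.8 rad, with Mz rising from 0.16 to 0.6. I'll continue to square.

```bash
S='from h import *
st(None,-75.35)'
python3 -m crank '[[0,0,0,8,0],[0,0,0,8,0],[0,0,0,8,0],[0,0,0,5,0]]'>/dev/null; python3 -c "$S"
python3 -m crank '[[0,0,0,4,0],[0,0,0,0,0],[0,0,0,0,0]]'>/dev/null; python3 -c "$S"
```

```text
t 7.15 p [0.5562 0.0381 0.047 ] yawy -71.22 tilt [ 0.002  0.001 -1.   ] j [-0.06  0.43  1.82  0.    0.88  1.19] F [ 4.36  3.65 -8.52] M [ 0.724 -0.701  0.592] gap 0.0132 grip 61.0
spin 4.133185075937561
t 7.53 p [0.5563 0.038  0.0469] yawy -75.08 tilt [ 0.002  0.001 -1.   ] j [-0.06  0.43  1.82  0.    0.88  1.25] F [ 4.62  2.54 -7.17] M [ 0.703 -0.708  0.442] gap 0.0132 grip 59.9
spin 0.2736600959194817
```

```bash
python3 -m crank '[[0,0,0,0,30],[0,0,0,0,40],[0,0,-50,0,40],[0,0,-60,0,40]]'>/dev/null
python3 -m crank '[[0,55,0,0,20],[0,55,0,0,0],[0,55,0,0,0],[0,55,0,0,0],[0,55,0,0,0]]' > /dev/null
python3 - <<'E'
from h import *
ex=np.array([np.cos(np.radians(104.65)),np.sin(np.radians(104.65))]);c=np.array([.592,-.1076])
st([*(c-.18*ex),.046])
o=[]
for n,r,k in(('top',(150,240,222,322),4),('scene',(150,230,330,430),4)):
    im=shot(n,n[0]+'2')[r[0]:r[1],r[2]:r[3],::-1]
    o.append(cv2.copyMakeBorder(cv2.resize(im,None,fx=k,fy=k,interpolation=cv2.INTER_CUBIC),0,(90-im.shape[0])*k,0,0,0))
cv2.imwrite('pics/c2.png',np.hstack(o))
E
```

```text
t 8.65 p [ 0.6254 -0.2302  0.1577] yawy -75.14 tilt [-0. -0. -1.] j [-0.46  0.47  1.43 -0.    1.24  0.85] F [ 0.39  0.39 -0.19] M [ 0.02  -0.053  0.033] gap -0.0001 grip 0.0
shift mm [ -1.5  53.  111.7]
```

View pics/c2.png

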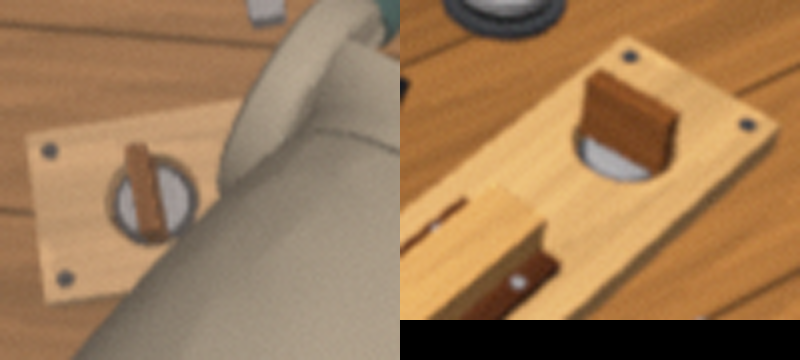

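```bash
python3 - <<'E'
from h import *
from scipy.optimize import minimize
def ang(cam,p,q,z,off,k):
    f=lambda p:(np.array(p,float)+.5)/k-.5+off
    P=ray(cam,[f(p),f(q)],z);d=P[0]-P[1];return np.degrees(np.arctan2(d[1],d[0])).round(1)
T=np.array([222,150]);S=np.array([330,150]);
print('blade top',ang('top',(126,147),(140,237),.063,T,4),ang('top',(148,147),(162,235),.063,T,4))
print('scene blade top edges',ang('scene',(597,70),(680,113),.063,S+[-100,0],4),ang('scene',(583,82),(668,128),.063,S+[-100,0],4))
print('board end',ang('scene',(628,37),(780,130),.022,S+[-100,0],4),ang('top',(27,137),(47,303),.022,T,4))
# board long edges from the first picture
f=np.array([222,150])
print('board long',ang('top',(28,147),(730,34),.022,f,4.3),ang('top',(50,325),(766,210),.022,f,4.3))
# blade silhouette fit, red/blue ratio mask
for n,r in(('top',(184,212,248,268)),('scene',(165,195,372,402))):
    im=cv2.imread(f'pics/{n[0]}2.png').astype(float);b,g,rr=[im[...,i] for i in range(3)]
    m=((rr/(b+1)>1.75)&(rr<150)).astype(np.uint8);w=np.zeros_like(m);w[r[0]:r[1],r[2]:r[3]]=m[r[0]:r[1],r[2]:r[3]]
    nn,l,s,_=cv2.connectedComponentsWithStats(w);w=(l==1+s[1:,4].argmax()).astype(np.uint8)
    def hull(v):
        a=np.radians(v[2]);x=np.array([np.cos(a),np.sin(a)]);y=np.array([-x[1],x[0]])
        X=[[*(v[:2]+i*x*.007+j*y*.03),z] for i in(1,-1) for j in(1,-1) for z in(.02,.062)]
        h=cv2.convexHull(proj(n,X).astype(np.float32));M=np.zeros((400*4,640*4),np.uint8)
        cv2.fillConvexPoly(M,np.int32((h+.5)*4*16),1,shift=4);return M
    W=cv2.resize(w*255,None,fx=4,fy=4)>127
    def cost(v):
        M=hull([v[0]/1e3,v[1]/1e3,v[2]])>0;return 1-(M&W).sum()/(M|W).sum()
    best=min((minimize(cost,[555,37.5,104.6+d],method='Nelder-Mead',options=dict(initial_simplex=[[555,37.5,104.6+d],[558,37.5,104.6+d],[555,40,104.6+d],[555,37.5,109+d]])) for d in(-6,0)),key=lambda q:q.fun)
    print(n,w.sum(),best.x,best.fun)
E
```

```text
blade top 16.0 16.0
scene blade top edges -161.3 -162.3
board end -167.3 14.9
board long 104.8 104.5
top 131 [554.53385953  37.51015857 109.09118727] 0.2812284334023465
scene 390 [556.89221597  36.27344408 103.88971208] 0.11140235910878116
```

Blade and tool yaw agree with the board to about 1–2°, within the 4.6° tolerance. Next I'll go behind the stave with closed fingers above rail height.

```bash
python3 -m crank '[[-1.5,53,0,0,0],[0,0,50,0,0],[0,0,50,0,0],[0,0,7,0,0],[0,0,0,0,0]]'>/dev/null
python3 - <<'E'
from h import *
ex=np.array([np.cos(np.radians(104.65)),np.sin(np.radians(104.65))]);c=np.array([.592,-.1076])
st([*(c-.18*ex),.051])
im=shot('scene','s3')[150:310,220:420,::-1]
cv2.imwrite('pics/c3.png',cv2.resize(im,None,fx=3.7,fy=3.7,interpolation=cv2.INTER_CUBIC))
E
```

```text
t 9.38 p [ 0.6381 -0.2797  0.0511] yawy -75.1 tilt [ 0. -0. -1.] j [-0.51  0.6   1.48 -0.    1.06  0.8 ] F [-0.48 -0.04  0.05] M [-0.031  0.008 -0.03 ] gap 0.0 grip 0.0
shift mm [-1.1  1.8  0.1]
```

View pics/c3.png

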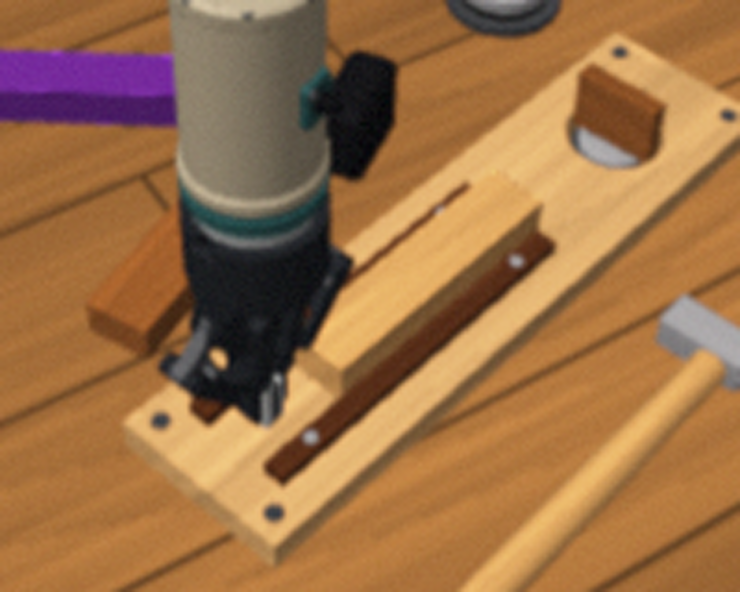

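The fingers are at about px (265,400), behind the stave's rear end at (325,375), on the channel's middle. Pushing along −y of the tool.

```bash
S='from h import *
ex=np.array([np.cos(np.radians(104.65)),np.sin(np.radians(104.65))]);c=np.array([.592,-.1076])
st();o=env.get_obs();print("bx",(o["position"][:2]-c)@ex,"Fx",o["ft_force"][:2]@ex)'
python3 -m crank '[[-1,-12,0,0,0],[0,-10,0,0,0],[0,-8,0,0,0],[0,-6,0,0,0],[0,-6,0,0,0]]' >/dev/null; python3 -c "$S"
python3 -m crank '[[0,-12,0,0,0],[0,-12,0,0,0],[0,-12,0,0,0],[0,-12,0,0,0],[0,-8,0,0,0]]' >/dev/null; python3 -c "$S"
python3 - <<'E'
from h import *
im=shot('scene','s4')[150:310,220:420,::-1]
cv2.imwrite('pics/c4.png',cv2.resize(im,None,fx=3.7,fy=3.7,interpolation=cv2.INTER_CUBIC))
E
```

```text
t 10.05 p [ 0.6266 -0.2399  0.051 ] yawy -75.11 tilt [ 0.002 -0.002 -1.   ] j [-0.47  0.57  1.55 -0.    1.02  0.84] F [ 1.08 -1.4   0.41] M [-0.286 -0.1    0.008] gap 0.0004 grip 1.1
bx -0.13671580989057974 Fx -1.6267905559512477
t 10.68 p [ 0.6112 -0.1843  0.0501] yawy -75.09 tilt [-0.001  0.    -1.   ] j [-0.4   0.53  1.63  0.    0.99  0.91] F [-0.3  -1.35  0.84] M [-0.227 -0.059 -0.018] gap 0.0002 grip 0.8
bx -0.07901938712112629 Fx -1.232201456653103
```

View pics/c4.png

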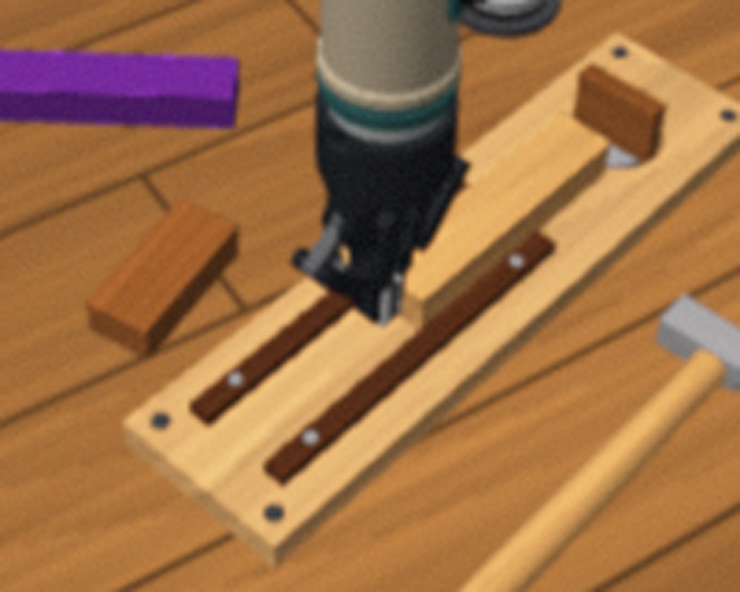

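The stave is sliding along; its front corner at (607,150) is about 25–30 mm short of the blade. I'll slow down.

```bash
S='from h import *
ex=np.array([np.cos(np.radians(104.65)),np.sin(np.radians(104.65))]);c=np.array([.592,-.1076])
o=env.get_obs();print(o["time_s"],"bx",(o["position"][:2]-c)@ex,"Fx",o["ft_force"][:2]@ex,o["ft_force"])'
python3 -m crank '[[0,-5,0,0,0],[0,-5,0,0,0],[0,-4,0,0,0],[0,-2,0,0,0]]' >/dev/null; python3 -c "$S"
for i in 1; do python3 -m crank '[[0,-2,0,0,0],[0,-2,0,0,0]]' >/dev/null; python3 -c "$S"; done
python3 -m crank '[[0,-1,0,0,0],[0,-1,0,0,0]]' >/dev/null; python3 -c "$S"
```

```text
11.225 bx -0.06387501727486715 Fx -0.07179503839019227 [ 0.43387108  0.03921174 -0.79268226]
11.475 bx -0.060163219984089106 Fx -0.9756606943688464 [ 0.41769742 -0.89925511 -0.6077399 ]
11.725 bx -0.058233084939277306 Fx -0.46315252391732864 [-0.0582661  -0.49394764 -0.98713013]
```

```bash
S='from h import *
ex=np.array([np.cos(np.radians(104.65)),np.sin(np.radians(104.65))]);c=np.array([.592,-.1076])
o=env.get_obs();print(o["time_s"],"bx",(o["position"][:2]-c)@ex,"Fx",o["ft_force"][:2]@ex,o["ft_force"])'
python3 -m crank '[[0,-2,0,0,0],[0,-1,0,0,0]]' >/dev/null; python3 -c "$S"
python3 -m crank '[[0,-1,0,0,0],[0,-1,0,0,0]]' >/dev/null; python3 -c "$S"
python3 -c "
from h import *
im=shot('scene','s5')[150:240,330:450,::-1]
cv2.imwrite('pics/c5.png',cv2.resize(im,None,fx=6,fy=6,interpolation=cv2.INTER_CUBIC))"
```

```text
11.975 bx -0.05511274957150523 Fx -1.2622109076106374 [-0.1153981  -1.33479233 -1.37792012]
12.225 bx -0.05318476469302018 Fx -0.3493152524798682 [ 0.06600404 -0.34379924  0.00396297]
```

View pics/c5.png

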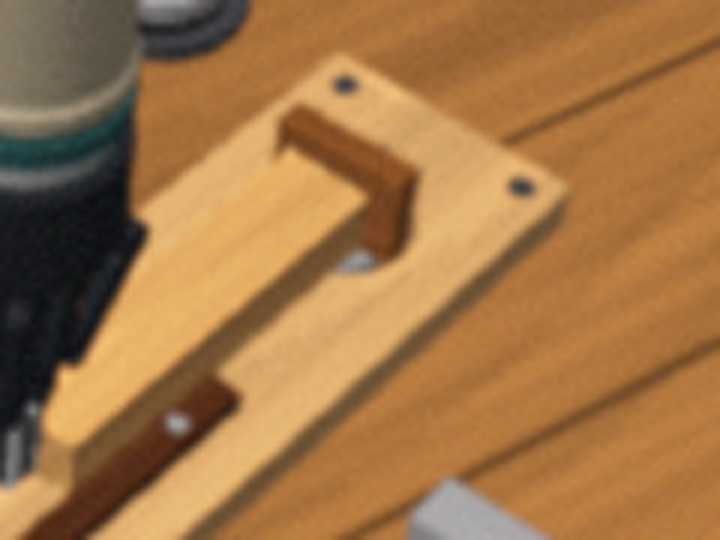

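The stave's end at (365,195) is only a few millimetres short of the blade, and parallel to it. Continuing in 1 mm steps.

```bash
S='from h import *
ex=np.array([np.cos(np.radians(104.65)),np.sin(np.radians(104.65))]);c=np.array([.592,-.1076])
o=env.get_obs();print(o["time_s"],"bx",(o["position"][:2]-c)@ex,"Fx",o["ft_force"][:2]@ex,o["ft_force"])'
python3 -m crank '[[0,-1,0,0,0],[0,-1,0,0,0]]' >/dev/null; python3 -c "$S"
python3 -m crank '[[0,-1,0,0,0]]' >/dev/null; python3 -c "$S"
python3 -m crank '[[0,-1,0,0,0]]' >/dev/null; python3 -c "$S"
```

```text
12.525 bx -0.051472783292212894 Fx -2.6081027545449964 [ 0.02842517 -2.68831387 -0.65832043]
12.65 bx -0.05121032206916333 Fx -4.402163021977737 [ 0.74937085 -4.35419687  0.18489965]
12.775 bx -0.05096749873691957 Fx -6.627394804073436 [ 2.01994695 -6.32206002  0.05739209]
```

It's in contact at about 6.6 N. I'll hold, then back off and lift away.

```bash
python3 -m crank '[[0,0,0,0,0],[0,0,0,0,0],[0,0,0,0,0],[0,0,0,0,0]]'; python3 -m crank '[[0,2,0,0,0],[0,3,0,0,0],[0,15,0,0,0],[0,15,0,0,0],[0,10,0,0,0]]'>/dev/null
python3 -m crank '[[0,0,-50,0,0],[0,0,-60,0,0],[0,60,-30,0,0],[0,60,0,0,0],[0,60,0,0,0]]'
python3 -m crank '[[0,60,0,0,0],[0,60,0,0,0],[0,60,0,0,0],[0,0,0,0,0]]'
python3 - <<'E'
from h import *
o=[]
for n,r,k in(('top',(150,240,222,342),3.3),('scene',(150,240,330,450),3.3)):
    im=shot(n,n[0]+'6')[r[0]:r[1],r[2]:r[3],::-1]
    o.append(cv2.resize(im,None,fx=k,fy=k,interpolation=cv2.INTER_CUBIC))
cv2.imwrite('pics/c6.png',np.hstack(o))
E
```

```text
time_s: 13.28
position: [0.605, -0.1569, 0.0509]
ee_rot: [3.112, 0.407, 0.004]
ft_force: [1.5, -5.4, -1.3]
finger_gap: -0.0002
grip_force: 2.8
time_s: 14.52
position: [0.6609, -0.3709, 0.1894]
ee_rot: [3.114, 0.407, 0.002]
ft_force: [0.8, -0.1, 0.4]
finger_gap: -0.0002
grip_force: 0.0
time_s: 15.02
position: [0.7052, -0.5489, 0.1831]
ee_rot: [-3.115, -0.399, 0.004]
ft_force: [-0.5, 0.4, -0.5]
finger_gap: 0.0002
grip_force: 0.0
```

View pics/c6.png

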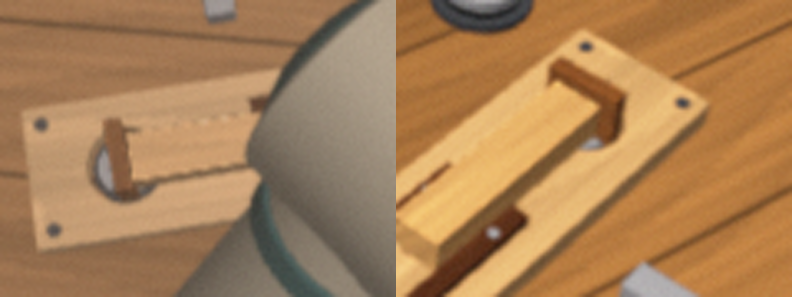

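The stave's end bears on the square blade, at about (125,155) in the top view and (610,100) in the scene view. The arm is clear and the bystanders are undisturbed, so I'm handing in.

```bash
python3 -c "
from cell import env
print(env.close_job())"
```

```text
the job is handed in; nothing more can be done
None
```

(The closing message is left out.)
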